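# Close the leak-test pot and hold the pump-down lever

## Robot

A 6-joint arm with a two-finger parallel gripper is mounted at the origin on the work surface. World frame = base frame: x ahead of the robot, y to its left, z up, the work surface at z = 0. Lengths are in m, angles in degrees, forces in N, time in s.
With the tool pointing down it reaches from about 0.325 to 0.925 m from the base axis. Payload 3.1 kg.
Tool frame: the origin (TCP) lies midway between the tips of the shut fingers; the grasp point (between the pads) lies 19 mm behind it (robot.grasp_offset is the distance from the TCP to the grasp point, in m); z points along the fingers, y is the line along which they close (so a half turn about z gives the same grasp; the last joint's range is limited). The gripper opens to 85 mm and grips with 20 to 120 N. Pads are 22 mm wide; open, the fingers measure 114 mm over their backs; the gripper's body (76 mm by 85 mm) begins 54 mm behind the grasp point. The pads swing forward as they close: fully open they stand 13 mm farther back than shut.
Start: joints at [-6.429, 12.427, 92.441, -0, 75.132, -6.429], TCP at [0.625, 0, 0.231] pointing down, gripper open.
Joint ranges: [-157.48, 157.48], [-44.54, 120.13], [17.64, 146.25], [-64.5, 244.5], [7.68, 150.69], [-147.95, 147.95]. Speed limits (degrees/s): [159.86, 159.86, 180, 180, 180, 180].

## Interface

Orientations are given as [roll, pitch, yaw] about the fixed x, y, z axes, in that order (R = Rz(yaw) Ry(pitch) Rx(roll)).
In Python, from plant import robot, imaging, workorder gives the robot as it stands. The module is installed in compiled form; this text tells all that it offers.
- The arm moves only by the shell command python3 -m handwheel 'ROWS' [FORCE]. ROWS is text: rows parted by semicolons, each of 7 numbers parted by spaces: the turn, a rotation vector about the tool's x, y, z in rad, then the shift along the tool's x, y, z in cm, then the opening, from 0 (shut) to 1 (fully open). A call has exactly 10 rows; each row is the pose to reach, as a shift and turn from the pose commanded when the call began, along the tool's axes at that moment; what a row does not reach only later rows make up. A row lasts 1/10 s, in which the tool goes at most 50 mm and 8.59 degrees, less where a joint would pass 70% of its speed; a pose out of reach is approached as far as the arm can. A call with a gripper value outside its range is refused whole. The fingers move at their own pace and stop on an object; FORCE is the grip in N (left out, the last holds). Time passes only in rows, so rows that repeat a pose let the fingers close, or fill a call up. It gives the time, the measured TCP pose, the force, the opening and the grip force at its end, in the units of the state.
- robot.sense(): the state, without advancing time (a new reading comes with each control period).
- imaging.get_image(name): name is "scene" or "side" or "wrist"; returns a dict with "img" (384x512x3 uint8, blue, green, red), "range_z" (384x512 float32, m along the optical axis (not along the pixel's ray), 0 where there is no reading), "fx", "fy", "cx", "cy" (pixels), "position" and "rotation" of the camera in the world; the wrist camera has in their place "hand_eye" (4x4, takes a point from camera to tool coordinates, whose origin is the TCP and whose axes are the flange's). Camera axes: x right, y down, z forward; pixel columns grow to the right and rows downward; lengths in m; the calibration is good to about 2 mm. A picture is of the moment at which its call begins: read the wrist's pose just before it.
- workorder.finish_job(): hands the job in; it is judged then, once.
The state is a dict: "time_s": time; "q": joint angles; "dq": joint speeds; "tau": joint torques, N m; "ee_pos": TCP position; "tool_rot": TCP orientation; "wrist_force": force on the tool from outside, world axes, zero at the start; "moment": the same for the moment, N m; "opening": opening from 0.0 (shut) to 1.0 (fully open); "grip_force": force on a finger pad.
Only numpy, scipy, OpenCV 4.12 (cv2) and the standard library are available. Lean on these libraries where they do the work, as an engineer would, in place of code of your own. Each camera call takes 0.05 s, during which the arm holds its last target. There are 200 camera calls.

## Task

Set the loose lid on the open steel test pot so that its spigot drops fully into the mouth and it lies flat; put it down, do not drop it. Then flip the safety catch on the grey valve box all the way over, away from the lever, and only after that pull the sprung lever towards the front of the box as far as it goes. Finish while still holding the lever there (it springs back if let go), with the lid still on and the other things on the bench left where they are.

Things in the scene. Friction and masses are not known exactly. Their poses are not given: they have to be found in the camera images.
- lid: loose aluminium lid, 0.25 to 0.5 kg, standing on the bench on its spigot. From below: spigot 82 mm across and 10 mm high with a 3 mm chamfer, disc 110 mm across and 8 mm thick (z 10 to 18 mm), stem 18 mm thick, and a round head 30 mm across from z 38 to 60 mm to grip it by. Origin at the centre of the spigot's underside, z up
- pot: upright round steel pot fixed to the bench, open at the top: outside 100 mm, bore 90 mm, 100 mm tall, on a foot flange 124 mm across; a brass fitting is already in it and stays 20 mm below the mouth. Origin at the centre of its underside
- pot_rim (a point): centre of the pot's mouth at the height of the rim (100 mm above the bench). With the lid home the lid's origin lies 10 mm below this point
- valve_box: grey box fixed to the bench, 140 (x) x 180 (y) mm, top 90 mm above the bench, on a 156 x 180 x 6 mm foot plate. Origin at the centre of its underside, z up; its own -x side is its front (the lever is pulled towards it), which faces roughly to the robot
- lever_hinge (a joint): the lever's hinge, about the box's y axis: 0 at rest (leaning 0.25 rad from upright to the box's +x), grows as it is pulled to the box's -x, stop at 0.9 rad (then leaning 0.65 rad to -x). A spring pulls it back, about 2 N at the knob at rest and 6 N at the stop. While the catch is on, it blocks the lever after 0.1 rad of play
- lever_pivot (a point): point on the lever's hinge axis, at (10, -40, 70) mm in the box's frame; does not move. The knob's centre circles it at 130 mm, in the box's x-z plane
- lever: the lever itself: steel rod 12 mm thick from the pivot up to a black barrel-shaped knob, 32 mm across and 36 mm long, lying along the box's y axis with flat ends (the rod swings freely between fingers that pinch the ends). Origin at the pivot, turns with the lever
- lever_knob (a point): centre of the lever's barrel knob
- catch_hinge (a joint): the safety catch's hinge, about the box's x axis: near 0 when on (nose lies level in front of the lever's rod), grows as its knob is flipped to the box's +y, away from the lever, and the nose rises; stop at 1.6 rad. Stiff with friction (about 1 N at the knob), it stays where it is left. The nose is clear of the lever's knob and the fingers on it only beyond 1.2 rad
- catch_pivot (a point): point on the catch's hinge axis, at (7, 50, 115) mm in the box's frame; does not move
- catch: the catch: an L of two bars on the hinge, in the plane x = 7 mm of the box: the nose, 100 mm long, 12 mm high and 10 mm wide, and a 10 mm thick round arm with a black barrel-shaped knob, 24 mm across and 26 mm long, lying along the box's x axis with flat ends. Origin at the pivot, turns with the catch
- catch_knob (a point): centre of the catch's knob, 70 mm from the pivot in the box's y-z plane; at joint value q it lies at (q - 0.5) rad from upright, towards the box's +y
- pump_a: loose bystander: steel pump body with a wide flat cap, 90 mm across, 103 mm tall; origin under its centre
- pump_b: loose bystander: the same kind of pump body
- driver: loose bystander: screwdriver, 160 mm, lying
- wrench: loose bystander: wrench, 160 mm, lying
- flange: loose bystander: flat steel ring, 44 mm across with a 24 mm hole, 12 mm high
- elbow: loose bystander: aluminium cube fitting, 28 mm, with a short brass stub on top, 42 mm high
- carton: loose bystander: small cardboard box 60 x 85 x 40 mm
Mind the look-alikes: they are no part of the job. What is shaped like the lid but green is not meant. What is shaped like the pot but blue or purple is not meant.

How it is judged (in metres and radians):
On the way, in this order (a step that is already met when the one before it is completed fails the run):
1. the lid is seated in the pot's mouth and let go (horizontal distance between lid and pot_rim below 0.007 m and z of lid in the frame of pot_rim below -0.007 m and angle between lid's own z axis and vertical below 0.05 rad and contact force between the fingers and lid below 0.1 N), for 0.2 s.
2. the safety catch is flipped over (beyond 1.2 rad) with the lever still at rest (value of joint catch_hinge above 1.2 rad and value of joint lever_hinge below 0.25 rad), for 0.2 s.
3. the lever is pulled (beyond 0.7 rad) and held (value of joint lever_hinge above 0.7 rad), for 0.2 s.
At the end, for the whole second after the job is handed in: The lid lies flat in the pot's mouth (within 7 mm of centre, at most 3 mm short of home, tilt under 0.05 rad), untouched; the catch is over beyond 1.2 rad; and the robot is pressing on the lever (over 1 N) and keeps it beyond 0.7 rad of its 0.9 rad through the last second (all of step 1 and value of joint catch_hinge above 1.2 rad and value of joint lever_hinge above 0.7 rad and contact force between any of the fingers, the arm and lever above 1 N); the arm keeps its last pose, push and grip.
It fails at once if the lever is forced past the safety catch (beyond 0.3 rad with the catch under 0.7 rad) (value of joint lever_hinge above 0.3 rad and value of joint catch_hinge below 0.7 rad).
It fails at once if the lid is dropped into the pot: let go more than 30 mm above its seat (horizontal distance between lid and pot_rim below 0.05 m and z of lid in the frame of pot_rim above 0.02 m and contact force between anything else and lid below 0.01 N).
It fails at once if a bystander is pushed more than 30 mm (distance of any of pump_a, pump_b, driver, wrench, flange, elbow, carton from where it was at the start of the episode above 0.03 m).
It also fails if it takes over 67 s, if anything falls off the work surface, if the arm or the gripper's body presses on something with over 40 N, if the wrist force passes 120 N, or if a joint passes its speed limit or range.

## Working session

There is one attempt and no reset: what is moved stays moved. The work goes in short steps, Python scripts to look and compute and a shell command to move; the robot and the scene stay as the last step left them, time stands still between calls to the robot, and variables do not carry over. Pictures are saved under pics/ and viewed, at most 10 in all, crops included, and the job is handed in when it is done.

```bash
mkdir -p pics; cat > h.py <<'E'
import numpy as np, cv2
from scipy.spatial.transform import Rotation as R
from plant import robot, imaging, workorder
def grab(n):
    s=robot.sense(); d=imaging.get_image(n)
    if 'hand_eye' in d:
        T=np.eye(4); T[:3,:3]=R.from_euler('xyz',s['tool_rot'],degrees=True).as_matrix(); T[:3,3]=s['ee_pos']
        C=T@np.array(d['hand_eye'])
    else:
        C=np.eye(4); r=np.array(d['rotation']); C[:3,:3]=r if r.shape==(3,3) else R.from_euler('xyz',r,degrees=True).as_matrix(); C[:3,3]=d['position']
    z=d['range_z']; v,u=np.mgrid[:z.shape[0],:z.shape[1]]
    P=np.stack([(u-d['cx'])/d['fx']*z,(v-d['cy'])/d['fy']*z,z],-1)@C[:3,:3].T+C[:3,3]
    P[z==0]=np.nan
    return d['img'],P,C,d
E
python3 - <<'E'
from h import *
print(robot.sense(), robot.grasp_offset)
for n in ['scene','side']:
    im,P,C,d=grab(n); np.savez('pics/'+n,im=im,P=P,C=C); print(n,C.round(3).tolist(),d['fx'])
    cv2.imwrite(f'pics/{n}1.png',cv2.resize(im,(800,600),interpolation=cv2.INTER_CUBIC))
E
```

```text
{'time_s': 0.0, 'q': array([-6.42933431e+00,  1.24774565e+01,  9.25291671e+01,  6.24799539e-04,
        7.51320973e+01, -6.42881527e+00]), 'dq': array([ 0.10696944,  0.13696516, -0.07482843,  0.04838416, -0.05877737,
       -0.09207126]), 'tau': array([-2.90135131e-04, -3.96841800e+01, -3.03850436e+01, -2.80225659e-04,
        9.87685227e-03,  9.68610237e-06]), 'ee_pos': array([6.24179695e-01, 1.09688088e-04, 2.29954434e-01]), 'tool_rot': array([-1.79862219e+02, -1.61320860e-02,  8.99993005e+01]), 'wrist_force': array([-0.06235469,  0.41013483,  0.00290169]), 'moment': array([ 0.01152919, -0.0099467 , -0.03199012]), 'grip_force': 0.0, 'opening': 0.9983533926326279} 0.0187
scene [[-0.831, 0.303, -0.467, 1.12], [0.556, 0.453, -0.697, 0.864], [0.0, -0.839, -0.545, 0.793], [0.0, 0.0, 0.0, 1.0]] 415.204526899208
side [[0.873, -0.375, 0.311, 0.202], [-0.487, -0.646, 0.588, -0.635], [-0.019, -0.665, -0.747, 0.984], [0.0, 0.0, 0.0, 1.0]] 356.9867494946678
```

View pics/scene1.png

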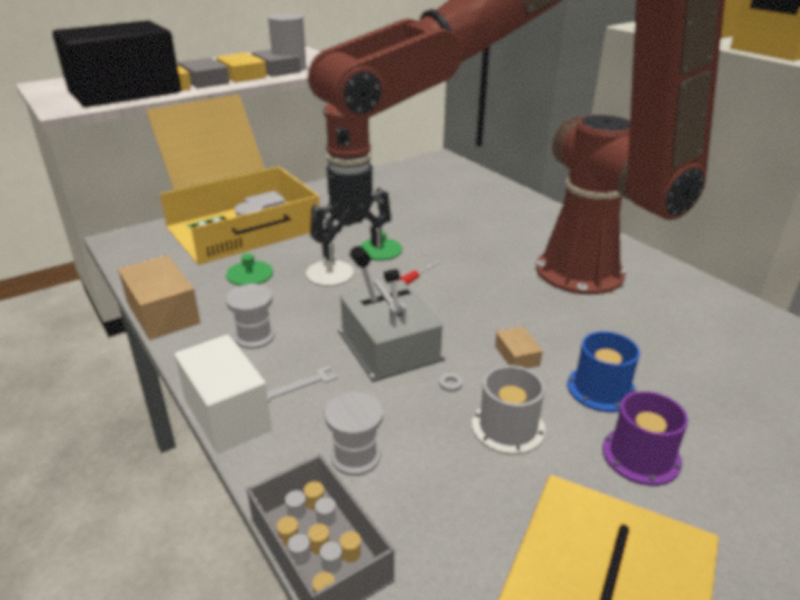

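View pics/side1.png

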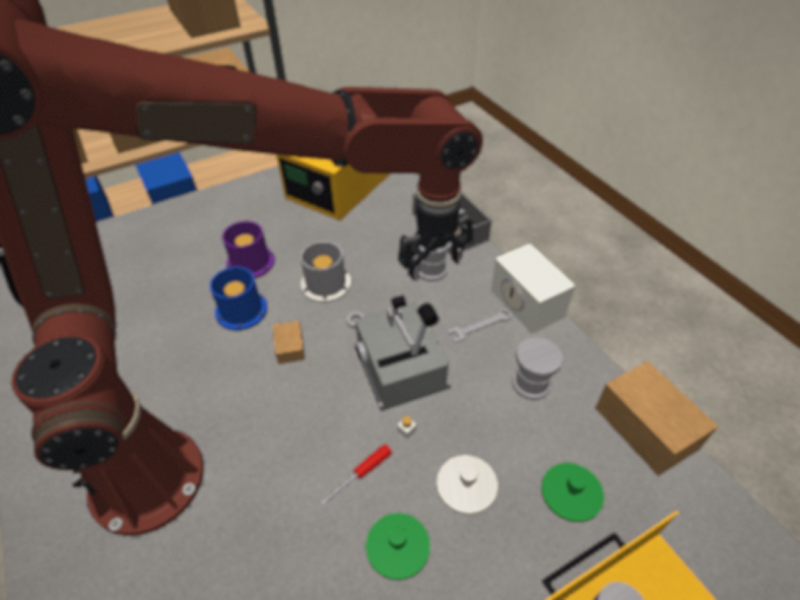

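The scene view shows the white lid at about (330,272), the grey pot at (512,405) and the valve box at (390,330). In the side view these are at (467,483), (323,270) and (400,350). Next I'll fit them from depth.

```bash
python3 - <<'E'
from h import *
from scipy.optimize import least_squares
def circ(X,r=None):
    (x,y),rr=cv2.minEnclosingCircle(X.astype(np.float32)); m=X.mean(0)
    return np.round([x,y,rr],4),m.round(4)
def near(P,u,v,r): 
    u,v=int(u*.64),int(v*.64); return P[v-r:v+r,u-r:u+r].reshape(-1,3)
D={n:np.load(f'pics/{n}.npz') for n in ['scene','side']}
for n,lid,pot,box in [('scene',(330,272),(512,400),(390,310)),('side',(467,483),(323,268),(400,350))]:
    P=D[n]['P']
    L=near(P,*lid,45); q=L[(abs(L[:,2]-.018)<.005)]
    m=np.nanmedian(near(P,*lid,6),0)[:2]; q=q[np.hypot(*(q[:,:2]-m).T)<.09]
    print(n,'lid',circ(q[:,:2]),len(q)); h=L[(L[:,2]>.05)&(L[:,2]<.07)&(np.hypot(*(L[:,:2]-q[:,:2].mean(0)).T)<.06)]; print(' head',h.mean(0).round(4),len(h))
    Q=near(P,*pot,45); q=Q[(abs(Q[:,2]-.1)<.004)]; 
    f=least_squares(lambda p:np.hypot(q[:,0]-p[0],q[:,1]-p[1])-.0475,np.nanmedian(q[:,:2],0),loss='soft_l1',f_scale=.003)
    print(' pot',f.x.round(4),len(q),np.abs(f.fun).mean().round(4))
    f=least_squares(lambda p:np.hypot(q[:,0]-p[0],q[:,1]-p[1])-p[2],[*np.nanmedian(q[:,:2],0),.05],loss='soft_l1',f_scale=.003); print(f.x.round(4))
    B=near(P,*box,60); q=B[(abs(B[:,2]-.09)<.005)]
    print(' box',cv2.minAreaRect((q[:,:2]*1000).astype(np.float32)),len(q),q.mean(0).round(3))
    k=B[(B[:,2]>.12)]; 
    im=D[n]['im'].copy(); 
    u,v=int(box[0]*.64),int(box[1]*.64)
    c=im[v-65:v+35,u-65:u+65]; cv2.imwrite(f'pics/box_{n}.png',cv2.resize(c,None,fx=6,fy=6,interpolation=cv2.INTER_CUBIC)); print(' crop origin',u-65,v-65)
E
```

```text
scene lid (array([ 0.5169, -0.3048,  0.0575]), array([ 0.5185, -0.2976])) 321
 head [ 0.5221 -0.2996  0.0544] 11
 pot [0.5057 0.301 ] 187 0.0015
[0.5057 0.301  0.0473]
 box ((543.4297485351562, -6.35772705078125), (184.08871459960938, 140.65560913085938), 81.75668334960938) 1260 [0.551 0.003 0.089]
 crop origin 184 133
side lid (array([ 0.5118, -0.3043,  0.0554]), array([ 0.509 , -0.3075])) 1001
 head [ 0.5106 -0.3054  0.0582] 101
 pot [0.5004 0.3033] 129 0.0468
[0.4285 0.3437 0.0999]
 box ((539.2890014648438, 88.25309753417969), (160.35165405273438, 390.7525634765625), 0.17996495962142944) 1689 [ 0.532 -0.009  0.089]
 crop origin 191 159
```

```bash
python3 -m handwheel '0 0 0 0 0 -4 1; 0 0 0 -2 -1 -7 1; 0 0 0 -6 -2.5 -7 1; 0 0 0 -10 -4 -7 1; 0 0 0 -14 -5.5 -7 1; 0 0 0 -18 -7 -7 1; 0 0 0 -22 -8.5 -5 1; 0 0 0 -26 -10 -3 1; 0 0 0 -30.4 -11.2 0 1; 0 0 0 -30.4 -11.2 0 1' 40
python3 - <<'E'
from h import *
im,P,C,d=grab('wrist'); np.savez('pics/w1',im=im,P=P,C=C); print(robot.sense()['ee_pos'],C.round(3).tolist())
cv2.imwrite('pics/w1.png',im)
im,P,C,d=grab('side'); np.savez('pics/side2',im=im,P=P,C=C);cv2.imwrite('pics/side2.png',cv2.resize(im[140:300,190:340],None,fx=4,fy=3.75*1,interpolation=cv2.INTER_CUBIC))
E
```

```text
time_s: 1.1
ee_pos: [0.5089, -0.3065, 0.2262]
tool_rot: [-179.6, -0.2, 89.7]
wrist_force: [0.7, 0.8, -1.0]
opening: 0.998
grip_force: 0.0
[ 0.51005648 -0.3052661   0.22739677] [[1.0, -0.003, -0.01, 0.509], [-0.006, -0.946, -0.325, -0.224], [-0.008, 0.325, -0.946, 0.369], [0.0, 0.0, 0.0, 1.0]]
```

View pics/w1.png

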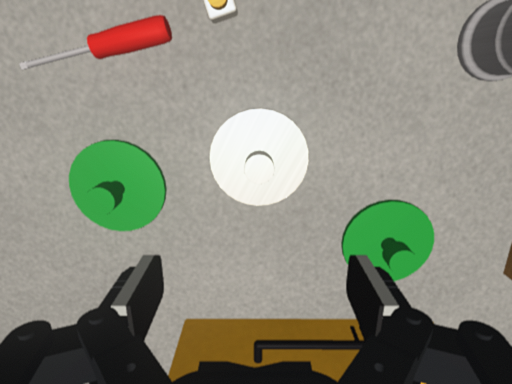

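Wrist view: the white lid's disc is centred at (259,157) with its head at (260,166). It is clear of both green lids and the driver.

```bash
cat > lid.py <<'E'
from h import *
im,P,C,d=grab('wrist'); hsv=cv2.cvtColor(im,cv2.COLOR_BGR2HSV)
m=(hsv[...,2]>200)&(hsv[...,1]<40)&(abs(P[...,2]-.018)<.008)
n,l,st,ce=cv2.connectedComponentsWithStats(m.astype(np.uint8)); i=1+st[1:,4].argmax(); q=P[l==i]
h=cv2.convexHull((q[:,:2]*1000).astype(np.float32))[:,0]
print(cv2.minEnclosingCircle(h),q[:,2].mean())
c=np.array(cv2.minEnclosingCircle(h)[0])/1000
k=P[(np.hypot(*(P[...,:2]-c).transpose(2,0,1))<.03)&(P[...,2]>.05)&(P[...,2]<.08)]
print('head',k.mean(0),len(k),cv2.minEnclosingCircle((k[:,:2]*1000).astype(np.float32)))
s=robot.sense(); print(s['ee_pos'],s['tool_rot'])
E
python3 lid.py
```

```text
((510.443603515625, -307.4974060058594), 54.84373474121094) 0.017372821470613805
head [ 0.51059637 -0.30625224  0.05901583] 724 ((510.6624755859375, -307.2750549316406), 15.05848503112793)
[ 0.51277128 -0.30364018  0.23074123] [-1.79955722e+02 -9.09735436e-02  8.99444138e+01]
```

```bash
python3 -m handwheel '0 0 0 -0.3 -0.2 3 1; 0 0 0 -0.3 -0.2 6 1; 0 0 0 -0.3 -0.2 9 1; 0 0 0 -0.3 -0.2 12 1; 0 0 0 -0.3 -0.2 15 1; 0 0 0 -0.3 -0.2 17 1; 0 0 0 -0.3 -0.2 19 1; 0 0 0 -0.3 -0.2 20.2 1; 0 0 0 -0.3 -0.2 20.2 1; 0 0 0 -0.3 -0.2 20.2 1' 40
python3 -m handwheel '0 0 0 0 0 0 0.6;0 0 0 0 0 0 0.4;0 0 0 0 0 0 0.3;0 0 0 0 0 0 0;0 0 0 0 0 0 0;0 0 0 0 0 0 0;0 0 0 0 0 0 0;0 0 0 0 0 0 0;0 0 0 0 0 0 0;0 0 0 0 0 0 0' 50
```

```text
time_s: 2.25
ee_pos: [0.5122, -0.3068, 0.0304]
tool_rot: [179.9, 0.1, 90.1]
wrist_force: [0.2, -0.4, 0.7]
opening: 0.999
grip_force: 0.0
time_s: 3.25
ee_pos: [0.5116, -0.3074, 0.0301]
tool_rot: [179.9, 0.0, 90.0]
wrist_force: [0.1, 0.3, 6.2]
opening: 0.333
grip_force: 49.5
```

```bash
python3 -m handwheel '0 0 0 0 0 -1 0;0 0 0 0 0 -3 0;0 0 0 0 0 -6 0;0 0 0 0 0 -10 0;0 0 0 0 0 -14 0;0 0 0 0 0 -18 0;0 0 0 0 0 -22 0;0 0 0 0 0 -25 0;0 0 0 0 0 -26 0;0 0 0 1 0 -26 0' 60
python3 -m handwheel '0 0 0 3 0 0 0;0 0 0 6 0 0 0;0 0 0 9.5 0 0 0;0 0 0 13 0 0 0;0 0 0 16.5 0 0 0;0 0 0 20 0 0 0;0 0 0 23.5 0 0 0;0 0 0 27 0 0 0;0 0 0 30.5 0 0 0;0 0 0 34 0 0 0'
python3 -m handwheel '0 0 0 3.5 0 0 0;0 0 0 7 0 0 0;0 0 0 10 -0.2 0 0;0 0 0 13 -0.4 0 0;0 0 0 15 -0.5 0 0;0 0 0 15.7 -0.5 0 0;0 0 0 15.7 -0.5 0 0;0 0 0 15.7 -0.5 0 0;0 0 0 15.7 -0.5 0 0;0 0 0 15.7 -0.5 0 0'
python3 - <<'E'
from h import *
im,P,C,d=grab('wrist'); np.savez('pics/w2',im=im,P=P,C=C); s=robot.sense(); print(s['ee_pos'],s['tool_rot'],s['opening'],s['wrist_force'])
cv2.imwrite('pics/w2.png',im)
E
```

```text
time_s: 4.25
ee_pos: [0.5111, -0.2978, 0.29]
tool_rot: [179.9, 0.1, 89.9]
wrist_force: [-0.3, 0.3, -3.9]
opening: 0.334
grip_force: 59.6
time_s: 5.25
ee_pos: [0.5082, 0.0451, 0.2851]
tool_rot: [-179.6, -0.0, 90.0]
wrist_force: [-1.5, 0.4, -2.8]
opening: 0.333
grip_force: 59.6
time_s: 6.25
ee_pos: [0.5061, 0.199, 0.2892]
tool_rot: [-180.0, 0.0, 89.9]
wrist_force: [0.1, 0.0, -3.0]
opening: 0.329
grip_force: 59.6
[0.50620063 0.1991255  0.28932281] [1.79997355e+02 8.72593686e-03 8.99157671e+01] 0.3359295370595787 [ 0.60499415  0.27272415 -3.80061587]
```

View pics/w2.png

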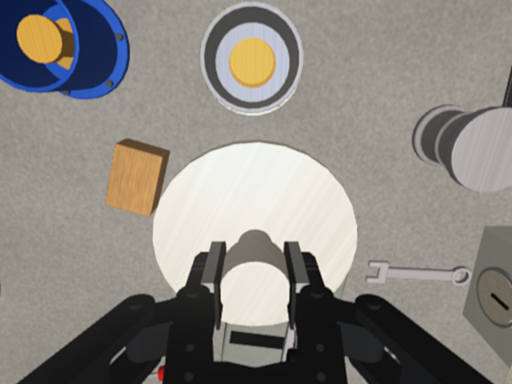

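The full pot mouth shows, centred near (251,52), with the lid held below it. I'll fit the rim and the held lid.

```bash
python3 - <<'E'
from h import *
from scipy.optimize import least_squares
D=np.load('pics/w2.npz'); P=D['P']
q=P[:130,180:320].reshape(-1,3); q=q[abs(q[:,2]-.1)<.005]
f=least_squares(lambda p:np.hypot(q[:,0]-p[0],q[:,1]-p[1])-p[2],[.505,.302,.05],loss='soft_l1',f_scale=.002); print(f.x,len(q),q.mean(0))
print(cv2.minEnclosingCircle((q[np.hypot(*(q[:,:2]-f.x[:2]).T)<.055,:2]*1000).astype(np.float32)))
L=P[140:330,145:365].reshape(-1,3); L=L[abs(L[:,2]-np.nanmedian(L[:,2]))<.008]
print(len(L),cv2.minEnclosingCircle((L[:,:2]*1000).astype(np.float32)))
A=np.c_[L[:,:2]-L[:,:2].mean(0),np.ones(len(L))]; print(np.linalg.lstsq(A,L[:,2],rcond=None)[0],L[:,2].mean())
e=L[L[:,1]>.21]; h=cv2.convexHull((e[:,:2]*1000).astype(np.float32))[:,0]; h=h[h[:,1]>212]
print(least_squares(lambda p:np.hypot(h[:,0]-p[0],h[:,1]-p[1])-55,[506,199]).x, least_squares(lambda p:np.hypot(h[:,0]-p[0],h[:,1]-p[1])-p[2],[506,199,55]).x)
E
```

```text
[0.50204389 0.29862355 0.04694863] 1875 [0.50199674 0.30256088 0.09902626]
((501.9748229980469, 298.5837097167969), 49.91954040527344)
20255 ((504.68426513671875, 198.58827209472656), 55.13093566894531)
[-0.00118956 -0.00337589  0.27649036] 0.27649035527236526
[504.86900006 198.41287858] [504.85518678 198.99703171  54.52459107]
```

```bash
python3 -m handwheel '0 0 0 3 -0.1 0 0;0 0 0 6 -0.2 0 0;0 0 0 9 -0.27 1 0;0 0 0 10 -0.27 3 0;0 0 0 10 -0.27 6 0;0 0 0 10 -0.27 9 0;0 0 0 10 -0.27 12 0;0 0 0 10 -0.27 13 0;0 0 0 10 -0.27 13 0;0 0 0 10 -0.27 13 0'
python3 -m handwheel '0 0 0 0 0 0 0;0 0 0 0 0 0.5 0;0 0 0 0 0 1 0;0 0 0 0 0 1.5 0;0 0 0 0 0 2 0;0 0 0 0 0 2.5 0;0 0 0 0 0 2.9 0;0 0 0 0 0 3.2 0;0 0 0 0 0 3.2 0;0 0 0 0 0 3.2 0'
```

```text
time_s: 7.3
ee_pos: [0.5045, 0.3002, 0.1608]
tool_rot: [179.9, -0.1, 90.0]
wrist_force: [0.2, 0.5, -3.2]
opening: 0.328
grip_force: 59.8
time_s: 8.3
ee_pos: [0.5033, 0.3, 0.1273]
tool_rot: [-180.0, -0.0, 90.0]
wrist_force: [-0.3, -0.6, -3.8]
opening: 0.331
grip_force: 59.8
```

```bash
python3 -m handwheel '0 0 0 0 0 0.1 0;0 0 0 0 0 0.2 0;0 0 0 0 0 0.3 0;0 0 0 0 0 0.4 0;0 0 0 0 0 0.5 0;0 0 0 0 0 0.6 0;0 0 0 0 0 0.65 0;0 0 0 0 0 0.7 0;0 0 0 0 0 0.7 0;0 0 0 0 0 0.7 0'
```

```text
time_s: 9.3
ee_pos: [0.5033, 0.3, 0.1203]
tool_rot: [180.0, -0.0, 90.0]
wrist_force: [0.3, -0.3, -3.4]
opening: 0.334
grip_force: 59.8
```

```bash
python3 -m handwheel '0 0 0 0 0 0.05 0;0 0 0 0 0 0.1 0;0 0 0 0 0 0.15 0;0 0 0 0 0 0.2 0;0 0 0 0 0 0.2 0;0 0 0 0 0 0.2 0;0 0 0 0 0 0.2 0;0 0 0 0 0 0.2 0;0 0 0 0 0 0.2 0;0 0 0 0 0 0.2 0'
```

```text
time_s: 10.3
ee_pos: [0.5034, 0.3001, 0.1201]
tool_rot: [180.0, 0.0, 90.0]
wrist_force: [-4.9, -1.7, 6.9]
opening: 0.327
grip_force: 60.8
```

```bash
python3 -m handwheel '0 0 0 0 0 0.1 0.4;0 0 0 0 0 0.1 0.5;0 0 0 0 0 0 0.7;0 0 0 0 0 0 1;0 0 0 0 0 0 1;0 0 0 0 0 0 1;0 0 0 0 0 -2 1;0 0 0 0 0 -5 1;0 0 0 0 0 -9 1;0 0 0 0 0 -13 1'
python3 -m handwheel '0 0 0 -3 0 -3 1;0 0 0 -6 0 -6 1;0 0 0 -9 0 -6 1;0 0 0 -10 0 -6 1;0 0 0 -10 0 -6 1;0 0 0 -10 0 -6 1;0 0 0 -10 0 -6 1;0 0 0 -10 0 -6 1;0 0 0 -10 0 -6 1;0 0 0 -10 0 -6 1'
python3 - <<'E'
from h import *
im,P,C,d=grab('wrist'); s=robot.sense(); print(s['ee_pos'],s['tool_rot'])
m=(abs(P[...,2]-.108)<.006)&(np.hypot(P[...,0]-.502,P[...,1]-.2986)<.065)
L=P[m]; A=np.c_[L[:,:2]-L[:,:2].mean(0),np.ones(len(L))]
print(len(L),cv2.minEnclosingCircle((L[:,:2]*1000).astype(np.float32)),np.linalg.lstsq(A,L[:,2],rcond=None)[0])
a,Pa,_,_=grab('side'); np.savez('pics/side3',im=a,P=Pa)
b,Pb,_,_=grab('scene'); np.savez('pics/scene3',im=b,P=Pb)
cv2.imwrite('pics/c3.png',np.hstack([cv2.resize(x,(400,400),interpolation=cv2.INTER_CUBIC) for x in (a[175:275,210:310],b[140:240,200:300])]))
for P in (Pa,Pb):
    q=P[(abs(P[...,2]-.09)<.005)&(abs(P[...,0]-.54)<.12)&(abs(P[...,1])<.125)]
    print(cv2.minAreaRect((q[:,:2]*1000).astype(np.float32)),len(q))
E
```

```text
time_s: 11.3
ee_pos: [0.5028, 0.2998, 0.2489]
tool_rot: [-179.9, 0.0, 90.0]
wrist_force: [0.2, 0.4, 0.1]
opening: 1.001
grip_force: 0.0
time_s: 12.3
ee_pos: [0.5032, 0.2005, 0.3081]
tool_rot: [-180.0, 0.0, 90.0]
wrist_force: [-0.1, -0.1, -0.6]
opening: 1.001
grip_force: 0.0
[0.50325111 0.20038089 0.30812383] [-1.79982412e+02 -1.09422849e-04  9.00352551e+01]
9390 ((502.4646301269531, 299.90570068359375), 54.866153717041016) [-0.00064591  0.00025693  0.10743202]
((540.308837890625, -7.716560363769531), (183.21395874023438, 139.89889526367188), 81.24372863769531) 1653
((543.713134765625, -8.488021850585938), (183.88856506347656, 141.84779357910156), 81.16019439697266) 1276
```

View pics/c3.png

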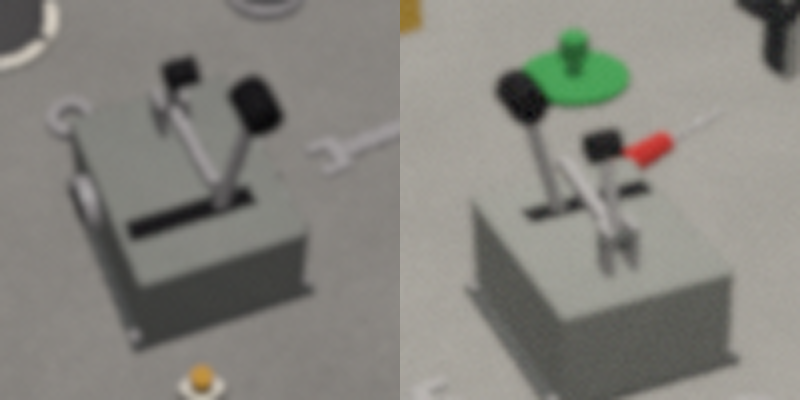

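The lid is home: its top is at z 0.1074, tilt about 0, within about 1 mm of the pot centre. Both crops show the catch knob upright-left of the lever knob, with the nose across the lever rod. I'll move above the box for a wrist measurement.

```bash
python3 -m handwheel '0 0 0 -2 1 -2 1;0 0 0 -5 2 -4 1;0 0 0 -8.5 3 -5.2 1;0 0 0 -12 4.2 -5.2 1;0 0 0 -16 4.2 -5.2 1;0 0 0 -20 4.2 -5.2 1;0 0 0 -24 4.2 -5.2 1;0 0 0 -27 4.2 -5.2 1;0 0 0 -27 4.2 -5.2 1;0 0 0 -27 4.2 -5.2 1' 25
python3 -m handwheel '0 0 0.05 0 0 0 1;0 0 0.1 0 0 0 1;0 0 0.154 0 0 0 1;0 0 0.154 0 0 0 1;0 0 0.154 0 0 0 1;0 0 0.154 0 0 0 1;0 0 0.154 0 0 0 1;0 0 0.154 0 0 0 1;0 0 0.154 0 0 0 1;0 0 0.154 0 0 0 1'
python3 - <<'E'
from h import *
im,P,C,d=grab('wrist'); np.savez('pics/w4',im=im,P=P,C=C); s=robot.sense(); print(s['ee_pos'],s['tool_rot'])
cv2.imwrite('pics/w4.png',im)
q=P[(abs(P[...,2]-.09)<.004)&(abs(P[...,0]-.54)<.12)&(abs(P[...,1])<.125)]
print(cv2.minAreaRect((q[:,:2]*1000).astype(np.float32)),len(q),q[:,2].mean())
dark=im.max(2)<70
for n,c,z in (('lever',(.578,-.054),.196),('catch',(.551,.007),.176)):
    k=P[dark&(np.hypot(P[...,0]-c[0],P[...,1]-c[1])<.045)&(abs(P[...,2]-z)<.025)]
    print(n,len(k),np.median(k,0),k.min(0),k.max(0),cv2.minAreaRect((k[:,:2]*1000).astype(np.float32)))
E
```

```text
time_s: 13.45
ee_pos: [0.5453, -0.0704, 0.3602]
tool_rot: [-180.0, -0.0, 89.9]
wrist_force: [0.1, -1.2, 0.6]
opening: 0.998
grip_force: 0.0
time_s: 14.45
ee_pos: [0.5453, -0.07, 0.3603]
tool_rot: [-180.0, -0.0, 81.2]
wrist_force: [-0.2, 0.5, -0.4]
opening: 0.997
grip_force: 0.0
[ 0.54528968 -0.07007664  0.36029642] [-1.79997880e+02 -1.76584766e-04  8.11679233e+01]
((539.53076171875, -9.836799621582031), (177.74765014648438, 139.5758056640625), 81.0866928100586) 13952 0.08940833820932537
lever 1271 [ 0.57409058 -0.05384352  0.20878647] [ 0.55827701 -0.07472699  0.18659202] [ 0.59185784 -0.0364621   0.21269281] ((574.7373046875, -55.7708625793457), (35.56850051879883, 30.224651336669922), 81.68888854980469)
catch 637 [0.55076659 0.01154834 0.18954244] [ 5.37002385e-01 -4.57174058e-04  1.80259031e-01] [0.56328611 0.02392533 0.19298389] ((550.107421875, 12.201749801635742), (22.086891174316406, 24.12061309814453), 80.97640228271484)
```

View pics/w4.png

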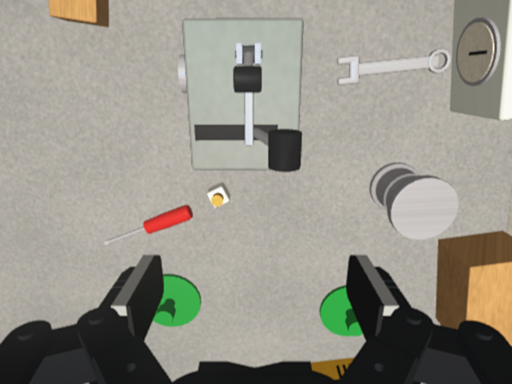

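Wrist view: the catch knob is at (247,79) and the lever knob at (285,150), matching the fitted box at (0.5393,-0.0098) with yaw -8.9°. Catch q is about 0.11. I'll go down to the catch knob and pinch its ends.

```bash
python3 -m handwheel '0 0 0 3 -0.3 1 1;0 0 0 6 -0.6 4 1;0 0 0 8.2 -0.8 7 1;0 0 0 8.2 -0.8 10 1;0 0 0 8.2 -0.8 13 1;0 0 0 8.2 -0.8 16 1;0 0 0 8.2 -0.8 18 1;0 0 0 8.2 -0.8 19.5 1;0 0 0 8.2 -0.8 20.3 1;0 0 0 8.2 -0.8 20.3 1' 25
python3 -m handwheel '0 0 0 0 0 0 0.8;0 0 0 0 0 0 0.6;0 0 0 0 0 0 0.4;0 0 0 0 0 0 0.2;0 0 0 0 0 0 0;0 0 0 0 0 0 0;0 0 0 0 0 0 0;0 0 0 0 0 0 0;0 0 0 0 0 0 0;0 0 0 0 0 0 0' 25
python3 -c "
import numpy as np
for q in np.arange(.11,1.56,.145): print(round(q,2),np.round([7*(np.sin(q-.5)-np.sin(-.39)),-7*(np.cos(q-.5)-np.cos(-.39))],2))"
```

```text
time_s: 15.5
ee_pos: [0.5495, 0.0123, 0.1564]
tool_rot: [-179.9, 0.0, 81.2]
wrist_force: [-0.3, -0.2, -0.8]
opening: 1.001
grip_force: 0.0
time_s: 16.5
ee_pos: [0.551, 0.0121, 0.1582]
tool_rot: [179.9, 0.0, 81.2]
wrist_force: [2.5, -1.0, 5.4]
opening: 0.303
grip_force: 30.7
0.11 [ 0. -0.]
0.26 [ 0.96 -0.32]
0.4 [ 1.96 -0.49]
0.55 [ 2.98 -0.52]
0.69 [ 3.98 -0.4 ]
0.84 [ 4.96 -0.14]
0.98 [5.89 0.27]
1.13 [6.76 0.8 ]
1.27 [7.53 1.45]
1.42 [8.21 2.21]
```

```bash
python3 -m handwheel '0 0 0 0.5 0 -0.18 0;0 0 0 1 0 -0.32 0;0 0 0 1.5 0 -0.42 0;0 0 0 2 0 -0.49 0;0 0 0 2.5 0 -0.52 0;0 0 0 3 0 -0.52 0;0 0 0 3.5 0 -0.48 0;0 0 0 4 0 -0.4 0;0 0 0 4.5 0 -0.28 0;0 0 0 5 0 -0.13 0' 25
python3 -m handwheel '0 0 0 0.46 0 0.2 0;0 0 0 0.9 0 0.4 0;0 0 0 1.35 0 0.66 0;0 0 0 1.77 0 0.94 0;0 0 0 2.16 0 1.25 0;0 0 0 2.54 0 1.59 0;0 0 0 2.88 0 1.95 0;0 0 0 3.22 0 2.35 0;0 0 0 3.5 0 2.75 0;0 0 0 3.5 0 2.75 0' 25
python3 - <<'E'
from h import *
s=robot.sense(); d=np.array(s['ee_pos'][:2])-[.5393,-.0098]; a=np.radians(-8.9)
print('box x,y',d@[np.cos(a),np.sin(a)],d@[-np.sin(a),np.cos(a)],s['ee_pos'][2]+.022)
E
```

```text
time_s: 17.5
ee_pos: [0.5584, 0.0597, 0.1591]
tool_rot: [179.9, 0.3, 81.2]
wrist_force: [2.5, -4.5, 3.4]
opening: 0.298
grip_force: 31.6
time_s: 18.5
ee_pos: [0.564, 0.0963, 0.1315]
tool_rot: [179.9, 0.0, 81.2]
wrist_force: [4.8, 0.5, 4.1]
opening: 0.295
grip_force: 34.3
box x,y 0.007967517886912842 0.10859844700987493 0.15354168161735818
```

```bash
python3 -m handwheel '0 0 0 0 0 0 0.4;0 0 0 0 0 0 0.6;0 0 0 0 0 0 1;0 0 0 0 0 0 1;0 0 0 0 0 0 1;0 0 0 0 0 -2 1;0 0 0 0 0 -6 1;0 0 0 0 0 -10 1;0 0 0 0 0 -15 1;0 0 0 0 0 -20 1' 25
python3 -m handwheel '0 0 0 -4 0 -2 1;0 0 0 -8 0 -2 1;0 0 0 -12 0 -2 1;0 0 0 -16 0 -2 1;0 0 0 -17 0 -2 1;0 0 0 -17 0 -2 1;0 0 0 -17 0 -2 1;0 0 0 -17 0 -2 1;0 0 0 -17 0 -2 1;0 0 0 -17 0 -2 1'
python3 - <<'E'
from h import *
im,P,C,d=grab('wrist'); np.savez('pics/w5',im=im,P=P,C=C); s=robot.sense(); print(s['ee_pos'],s['tool_rot'],s['q'])
cv2.imwrite('pics/w5.png',im)
a=np.radians(-8.9); Q=P-[.5393,-.0098,0]; bx=Q[...,0]*np.cos(a)+Q[...,1]*np.sin(a); by=-Q[...,0]*np.sin(a)+Q[...,1]*np.cos(a)
dark=im.max(2)<70; B=np.stack([bx,by,P[...,2]],-1)
for n,c,z in (('lever',(.042,-.04),.196),('catch',(.007,.11),.15)):
    k=B[dark&(np.hypot(bx-c[0],by-c[1])<.04)&(abs(P[...,2]-z)<.025)]
    print(n,len(k),k.min(0),k.max(0))
E
```

```text
time_s: 19.5
ee_pos: [0.5623, 0.0963, 0.3323]
tool_rot: [-179.9, 0.0, 81.2]
wrist_force: [2.2, 0.0, 0.4]
opening: 1.001
grip_force: 0.0
time_s: 20.5
ee_pos: [0.5371, -0.0707, 0.3511]
tool_rot: [-180.0, -0.0, 81.3]
wrist_force: [0.3, 0.6, 0.3]
opening: 1.002
grip_force: 0.0
[ 0.53709278 -0.07087972  0.35105766] [-1.79995178e+02 -5.84342227e-03  8.12572986e+01] [-1.49448364e+01 -2.02567157e+00  9.52901177e+01  5.29682952e-03
  8.67409790e+01 -6.20243666e+00]
lever 1364 [ 0.02660176 -0.05779789  0.1897383 ] [ 0.05700196 -0.02208322  0.21361718]Traceback (most recent call last):
  File "<stdin>", line 8, in <module>
    return umr_minimum(a, axis, None, out, keepdims, initial, where)
ValueError: zero-size array to reduction operation minimum which has no identity
```

View pics/w5.png

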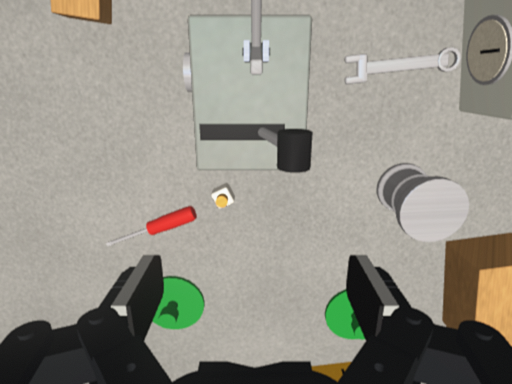

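The catch is over: the nose stands nearly upright at (257,50). The lever knob is at (294,150) and still at rest. I'll turn the gripper 90° for the lever.

```bash
python3 -m handwheel '0 0 0.15 0 0 0 1;0 0 0.3 0 0 0 1;0 0 0.45 0 0 0 1;0 0 0.6 0 0 0 1;0 0 0.75 0 0 0 1;0 0 0.9 0 0 0 1;0 0 1.05 0 0 0 1;0 0 1.2 0 0 0 1;0 0 1.35 0 0 0 1;0 0 1.5 0 0 0 1'
python3 -m handwheel '0 0 0.071 0 0 0 1;0 0 0.071 0 0 0 1;0 0 0.071 0 0 0 1;0 0 0.071 0 0 0 1;0 0 0.071 0 0 0 1;0 0 0.071 0 0 0 1;0 0 0.071 0 0 0 1;0 0 0.071 0 0 0 1;0 0 0.071 0 0 0 1;0 0 0.071 0 0 0 1'
python3 - <<'E'
from h import *
s=robot.sense(); a=np.radians(-8.9); t=np.array([.0418,-.0399]); Rb=np.array([[np.cos(a),-np.sin(a)],[np.sin(a),np.cos(a)]])
tgt=np.r_[Rb@t+[.5393,-.0098],.197-.022]
M=R.from_euler('xyz',s['tool_rot'],degrees=True).as_matrix()
print(s['ee_pos'],s['tool_rot'],100*M.T@(tgt-s['ee_pos']))
E
```

```text
time_s: 21.55
ee_pos: [0.537, -0.0713, 0.3511]
tool_rot: [-180.0, 0.0, -5.1]
wrist_force: [0.7, -0.7, -0.8]
opening: 1.0
grip_force: 0.0
time_s: 22.55
ee_pos: [0.5369, -0.0717, 0.3511]
tool_rot: [180.0, 0.0, -8.8]
wrist_force: [0.9, 0.3, -0.6]
opening: 1.001
grip_force: 0.0
[ 0.53693902 -0.07174565  0.35109847] [ 1.79999427e+02  3.57840487e-04 -8.83499484e+00] [ 3.45745714 -2.16276369 17.60980393]
```

```bash
python3 -m handwheel '0 0 0 1.5 -1 1 1;0 0 0 3 -2 3 1;0 0 0 3.5 -2.2 6 1;0 0 0 3.5 -2.2 9 1;0 0 0 3.5 -2.2 12 1;0 0 0 3.5 -2.2 14.5 1;0 0 0 3.5 -2.2 16.5 1;0 0 0 3.5 -2.2 17.5 1;0 0 0 3.5 -2.2 17.5 1;0 0 0 3.5 -2.2 17.5 1'
python3 -m handwheel '0 0 0 0 0 0 0.8;0 0 0 0 0 0 0.6;0 0 0 0 0 0 0.4;0 0 0 0 0 0 0.2;0 0 0 0 0 0 0;0 0 0 0 0 0 0;0 0 0 0 0 0 0;0 0 0 0 0 0 0;0 0 0 0 0 0 0;0 0 0 0 0 0 0' 40
python3 -c "
import numpy as np
for q in np.linspace(0,.9,10): print(round(q,2),np.round([13*(np.sin(.25-q)-np.sin(.25)),-13*(np.cos(.25-q)-np.cos(.25))],2))"
```

```text
time_s: 23.55
ee_pos: [0.5756, -0.0555, 0.177]
tool_rot: [180.0, -0.1, -8.8]
wrist_force: [0.3, 0.1, 0.3]
opening: 0.998
grip_force: 0.0
time_s: 24.55
ee_pos: [0.5755, -0.0553, 0.177]
tool_rot: [-180.0, -0.1, -8.8]
wrist_force: [0.3, 0.9, 5.3]
opening: 0.415
grip_force: 42.1
0.0 [ 0. -0.]
0.1 [-1.27 -0.26]
0.2 [-2.57 -0.39]
0.3 [-3.87 -0.39]
0.4 [-5.16 -0.26]
0.5 [-6.43 -0.  ]
0.6 [-7.67  0.38]
0.7 [-8.87  0.89]
0.8 [-10.01   1.51]
0.9 [-11.08   2.25]
```

```bash
python3 -m handwheel '0 0 0 -0.64 0 -0.15 0;0 0 0 -1.27 0 -0.26 0;0 0 0 -1.92 0 -0.34 0;0 0 0 -2.57 0 -0.39 0;0 0 0 -3.22 0 -0.41 0;0 0 0 -3.87 0 -0.39 0;0 0 0 -4.5 0 -0.34 0;0 0 0 -5.16 0 -0.26 0;0 0 0 -5.8 0 -0.14 0;0 0 0 -6.43 0 0 0' 40
python3 -m handwheel '0 0 0 -0.62 0 0.18 0;0 0 0 -1.24 0 0.38 0;0 0 0 -1.84 0 0.62 0;0 0 0 -2.44 0 0.89 0;0 0 0 -3 0 1.19 0;0 0 0 -3.58 0 1.51 0;0 0 0 -3.9 0 1.72 0;0 0 0 -4.3 0 2 0;0 0 0 -4.4 0 2.05 0;0 0 0 -4.4 0 2.05 0' 40
python3 - <<'E'
from h import *
s=robot.sense(); d=np.array(s['ee_pos'][:2])-[.5393,-.0098]; a=np.radians(-8.9)
x,y,z=d@[np.cos(a),np.sin(a)],d@[-np.sin(a),np.cos(a)],s['ee_pos'][2]+.020; print(x,y,z,'q',.25-np.arctan2(x-.01,z-.07),s['wrist_force'])
a,Pa,_,_=grab('side'); b,Pb,_,_=grab('scene')
cv2.imwrite('pics/c6.png',np.hstack([cv2.resize(x,(400,400),interpolation=cv2.INTER_CUBIC) for x in (a[130:280,180:330],b[120:320,170:370])]))
for P in (Pa,Pb):
    m=(abs(P[...,2]-.108)<.006)&(np.hypot(P[...,0]-.502,P[...,1]-.2986)<.065); print(P[m].mean(0),m.sum())
E
```

```text
time_s: 25.55
ee_pos: [0.5148, -0.046, 0.1776]
tool_rot: [-180.0, -0.6, -8.9]
wrist_force: [6.8, -0.6, 0.6]
opening: 0.409
grip_force: 41.5
time_s: 26.55
ee_pos: [0.4721, -0.0395, 0.159]
tool_rot: [180.0, -0.7, -8.8]
wrist_force: [3.4, 0.7, 9.1]
opening: 0.419
grip_force: 44.4
-0.06177645616017844 -0.039722834436593746 0.1790164837963856 q 0.832257691117363 [3.42657689 0.68060228 9.14822369]
[0.48586992 0.28035622 0.10652982] 226
[0.51191578 0.30828515 0.10649378] 882
```

View pics/c6.png

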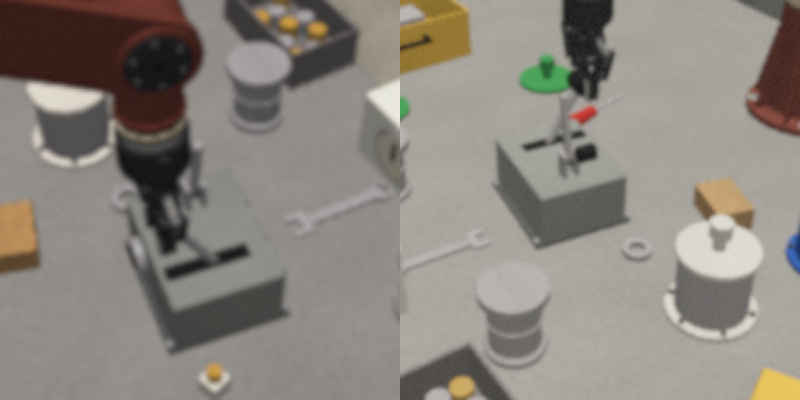

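The side crop shows the lever leaning to the front in the fingers. The scene crop shows the catch over with its nose upright at (567,130), and the lid flat on the pot at (718,245). A little more pull takes up the slack to the stop.

```bash
python3 -m handwheel '0 0 0 -0.1 0 0.07 0;0 0 0 -0.2 0 0.14 0;0 0 0 -0.3 0 0.2 0;0 0 0 -0.4 0 0.27 0;0 0 0 -0.4 0 0.27 0;0 0 0 -0.4 0 0.27 0;0 0 0 -0.4 0 0.27 0;0 0 0 -0.4 0 0.27 0;0 0 0 -0.4 0 0.27 0;0 0 0 -0.4 0 0.27 0' 40
python3 -c "
from plant import workorder
print(workorder.finish_job())"
```

```text
time_s: 27.65
ee_pos: [0.4684, -0.0389, 0.1564]
tool_rot: [180.0, -0.7, -8.9]
wrist_force: [3.4, 0.8, 9.5]
opening: 0.413
grip_force: 44.5
the job is handed in; nothing more can be done
None
```

The job is handed in, but no verdict came back: at 27.65 s the lid was flat in the pot's mouth, the catch was over at about 1.49 rad, and the gripper was still holding the lever at an estimated 0.87 of its 0.9 rad.

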